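# Put the balance weights back in their case

## Robot

A 7-joint arm with a two-finger parallel gripper is mounted at the origin on the work surface. World frame = base frame: x ahead of the robot, y to its left, z up, the work surface at z = 0. Lengths are in m, angles in rad, forces in N, time in s.
With the tool pointing down it reaches from about 0.425 to 0.95 m from the base axis. Payload 4.7 kg.
Tool frame: the origin (TCP) lies midway between the tips of the shut fingers; the grasp point (between the pads) lies 19 mm behind it (env.grip_depth is the distance from the TCP to the grasp point, in m); z points along the fingers, y is the line along which they close (so a half turn about z gives the same grasp; the last joint's range is limited). The gripper opens to 85 mm and grips with 20 to 120 N. Pads are 22 mm wide; open, the fingers measure 114 mm over their backs; the gripper's body (76 mm by 85 mm) begins 54 mm behind the grasp point. The pads swing forward as they close: fully open they stand 13 mm farther back than shut.
Start: joints at [1.235, 0.469, -0.049, 1.532, 0.024, 1.141, -0.082], TCP at [0.204, -0.643, 0.231] pointing down, gripper open.
Joint ranges: [-2.59, 2.59], [-0.33, 1.99], [-1.39, 1.29], [0.1, 2.45], [-1.04, 4.18], [0.21, 1.99], [-2.66, 2.66]. Speed limits (rad/s): [2.57, 2.57, 3.14, 3.14, 3.14, 3.14, 3.14].

## Interface

Orientations are given as a rotation vector (axis times angle).
In Python, from rig import env gives the robot as it stands.
- The arm moves only by the shell command python3 -m handwheel 'ROWS' [FORCE]. ROWS is JSON, a list of rows, each a list of 5 numbers: the gripper's target within -1 to 1 (fully open at 1, half-way at 0, shut at -1), then the shift along the tool's x, y, z scaled (see below), then the turn about the tool's z scaled (see below). In form: [[grip, x, y, z, roll], ...]. A call has 1 to 5 rows; each row shifts and turns the commanded pose from where the row before left it, along the tool's axes as they then stand; what a row does not reach is not made up. The controller multiplies each number of a shift by 250 mm and each number of a turn by 90 degrees. A row lasts 1/8 s, in which the tool goes at most 62.5 mm and 10.7 degrees, less where a joint would pass 70% of its speed; a pose out of reach is approached as far as the arm can. A call with a number of a shift or a turn outside -1 to 1 is refused whole. A call with a gripper value outside its range is refused whole. The fingers move at their own pace and stop on an object; FORCE is the grip in N (left out, the last holds). Time passes only in rows, so rows that do not move let the fingers close. It gives the time, the measured TCP pose, the force, the opening and the grip force at its end, in the units of the state.
- env.get_state(): the state, without advancing time (a new reading comes with each control period).
- env.read_camera(name): name is "side" or "top"; returns a dict with "color" (384x512x3 uint8, blue, green, red), "vertical_fov" (degrees; the focal length in pixels is half the picture's height over the tangent of half this angle, whatever the lens; pixels are square), "cx", "cy" (the principal point, pixels), "distortion" ([k1, k2, p1, p2, k3] as OpenCV has them; the pictures are not rectified), "xyz" and "attitude" of the camera in the world. Camera axes: x right, y down, z forward; pixel columns grow to the right and rows downward; lengths in m; the calibration is good to about 2 mm. A picture is of the moment at which its call begins. There is no depth.
- env.sign_off(): hands the job in; it is judged then, once.
The state is a dict: "clock": time; "qpos": joint angles; "joint_vel": joint speeds; "effort": joint torques, N m; "tcp_pos": TCP position; "ee_rot": TCP orientation; "wrist_force": force on the tool from outside, world axes, zero at the start; "moment": the same for the moment, N m; "grip_width": opening from 0.0 (shut) to 1.0 (fully open); "grip_force": force on a finger pad.
Only numpy, scipy, OpenCV 4.12 (cv2) and the standard library are available. Lean on these libraries where they do the work, as an engineer would, in place of code of your own. Each camera call takes 0.05 s, during which the arm holds its last target. There are 200 camera calls.

## Task

Put the four knobbed steel balance weights away in the case on the bench, each standing upright on the floor of the pocket that matches its size (largest weight in the largest pocket, and so on down to the smallest). Set them down, do not drop them, and leave the plain steel plug and the open steel crucible, which are not part of the set, standing where they are.

Things in the scene. Friction and masses are not known exactly. Their poses are not given: they have to be found in the camera images.
- weight_a_mid (a point): The largest of four knobbed steel balance weights, loose and upright on the bench: a plain cylinder 44 mm in diameter and 44 mm high with a short neck and a round knob (32 mm across) on top, 64 mm high in all, about 500 g (may differ by a quarter). The point is on its axis, half-way up (32 mm above its underside); z is up its axis. Grip it by the cylinder, from above.
- weight_b_mid (a point): The second largest of four knobbed steel balance weights, loose and upright on the bench: a plain cylinder 36 mm in diameter and 34 mm high with a short neck and a round knob (26 mm across) on top, 52 mm high in all, about 260 g (may differ by a quarter). The point is on its axis, half-way up (26 mm above its underside); z is up its axis. Grip it by the cylinder, from above.
- weight_c_mid (a point): The second smallest of four knobbed steel balance weights, loose and upright on the bench: a plain cylinder 28 mm in diameter and 29 mm high with a short neck and a round knob (20 mm across) on top, 45 mm high in all, about 140 g (may differ by a quarter). The point is on its axis, half-way up (22.5 mm above its underside); z is up its axis. Grip it by the cylinder, from above.
- weight_d_mid (a point): The smallest of four knobbed steel balance weights, loose and upright on the bench: a plain cylinder 20 mm in diameter and 27 mm high with a short neck and a round knob (14 mm across) on top, 40 mm high in all, about 65 g (may differ by a quarter). The point is on its axis, half-way up (20 mm above its underside); z is up its axis. Grip it by the cylinder, from above.
- pocket_a_floor (a point): The largest of the weight case's four round pockets, for the largest weight: 56 mm across, 6 mm deep. Point: centre of its flat pale floor, 8 mm above the bench; z up, x and y along the case's sides. Each is in a 68 mm square black insert, top 14 mm above the bench; inserts lie 2 by 2 in any arrangement, 70 mm between centres, in a fixed grey case 152 mm square, walls 16 mm high.
- pocket_b_floor (a point): The second largest of the weight case's four round pockets, for the second largest weight: 48 mm across, 6 mm deep. Point: centre of its flat pale floor, 8 mm above the bench; z up, x and y along the case's sides. Each is in a 68 mm square black insert, top 14 mm above the bench; inserts lie 2 by 2 in any arrangement, 70 mm between centres, in a fixed grey case 152 mm square, walls 16 mm high.
- pocket_c_floor (a point): The second smallest of the weight case's four round pockets, for the second smallest weight: 40 mm across, 6 mm deep. Point: centre of its flat pale floor, 8 mm above the bench; z up, x and y along the case's sides. Each is in a 68 mm square black insert, top 14 mm above the bench; inserts lie 2 by 2 in any arrangement, 70 mm between centres, in a fixed grey case 152 mm square, walls 16 mm high.
- pocket_d_floor (a point): The smallest of the weight case's four round pockets, for the smallest weight: 32 mm across, 6 mm deep. Point: centre of its flat pale floor, 8 mm above the bench; z up, x and y along the case's sides. Each is in a 68 mm square black insert, top 14 mm above the bench; inserts lie 2 by 2 in any arrangement, 70 mm between centres, in a fixed grey case 152 mm square, walls 16 mm high.
- plug_mid (a point): A plain steel plug, NOT one of the weights: smooth cylinder 32 mm in diameter, 46 mm high, flat top with no neck or knob, loose and upright on the bench. The point is at its centre, half-way up.
- crucible_mid (a point): A steel crucible, NOT one of the weights: hollow cup open at the top, 40 mm across the rim, 32 mm at the foot, 42 mm high, loose and upright on the bench. The point is on its axis, half-way up.
Not all that is in view belongs to the job. Leave any blue or purple look-alike of the part that bears weight_c_mid alone.

How it is judged:
By the outcome, as a careful person would: the job done as asked, in the order asked, and still so for the second after the job is handed in, with the robot touching nothing.
It also fails if it takes over 109 s, if anything falls off the work surface, if the arm or the gripper's body presses on something with over 40 N, if the wrist force passes 120 N, or if a joint passes its speed limit or range.

## Working session

There is one attempt and no reset: what is moved stays moved. The work goes in short steps, Python scripts to look and compute and a shell command to move; the robot and the scene stay as the last step left them, time stands still between calls to the robot, and variables do not carry over. Pictures are saved under pics/ and viewed, at most 14 in all, crops included, and the job is handed in when it is done.

```bash
ls; mkdir -p pics; python3 - <<'E'
from rig import env
import cv2
print(env.get_state(), env.grip_depth)
for n in ("top","side"):
    r=env.read_camera(n); cv2.imwrite(f"pics/{n}0.png",r["color"]); print({k:v for k,v in r.items() if k!="color"})
E
```

```text
pics
{'clock': 0.0, 'qpos': array([ 1.23506892,  0.46944683, -0.04857307,  1.53369672,  0.02409954,
        1.14098738, -0.08231363]), 'joint_vel': array([ 0.00285328, -0.00107894, -0.00013185,  0.00074434, -0.00085443,
        0.00015701,  0.00024198]), 'effort': array([-1.57921604e-04, -5.10311329e+01, -4.63452889e-02, -2.37713867e+01,
        1.07089404e-02,  7.51498214e-03,  7.45000307e-06]), 'tcp_pos': array([ 0.20369596, -0.64292043,  0.23025653]), 'ee_rot': array([-3.10280228e+00, -4.79779699e-01,  5.93714623e-04]), 'wrist_force': array([-0.41988777,  0.27885961,  0.30509498]), 'moment': array([-0.00906836,  0.0130596 ,  0.03204024]), 'grip_force': 0.0, 'grip_width': 0.9979414682730523} 0.0187
{'vertical_fov': 53.92523176473672, 'cx': 256.8176213482124, 'cy': 189.4316085219471, 'distortion': array([-0.11842962,  0.        ,  0.        ,  0.        ,  0.        ]), 'xyz': array([ 0.34790419, -0.00823287,  1.02535722]), 'attitude': array([-2.15142993,  2.14803825, -0.12317498])}
{'vertical_fov': 43.85494409080343, 'cx': 252.40603146424598, 'cy': 188.55352163513862, 'distortion': array([-0.07683331,  0.        ,  0.        ,  0.        ,  0.        ]), 'xyz': array([ 0.27497092, -0.94367159,  0.62083077]), 'attitude': array([-2.10570158,  0.23607573, -0.13617396])}
```

View pics/top0.png

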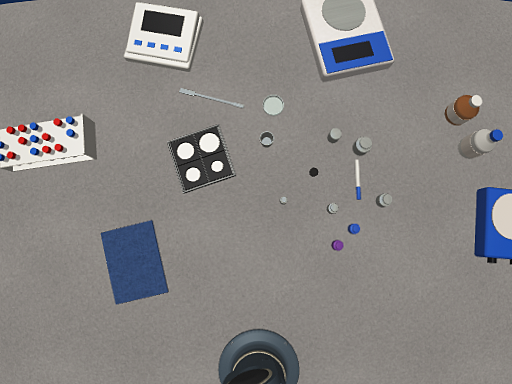

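View pics/side0.png

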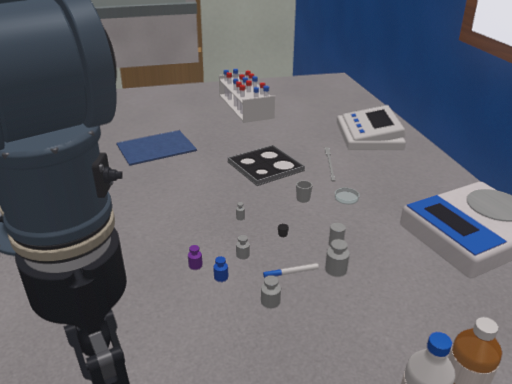

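```bash
cat > h.py <<'E'
import cv2, numpy as np
from rig import env
from scipy.spatial.transform import Rotation as R
def cam(n):
    r=env.read_camera(n); f=r["color"].shape[0]/2/np.tan(np.radians(r["vertical_fov"]/2))
    r["K"]=np.array([[f,0,r["cx"]],[0,f,r["cy"]],[0,0,1]]); r["R"]=R.from_rotvec(r["attitude"]).as_matrix(); return r
def onplane(r,px,z):
    p=cv2.undistortPoints(np.array(px,float).reshape(-1,1,2),r["K"],r["distortion"]).reshape(-1,2)
    d=np.c_[p,np.ones(len(p))]@r["R"].T
    return (r["xyz"]+d*((z-r["xyz"][2])/d[:,2])[:,None])[:,:2]
def proj(r,P):
    rt=r["R"].T
    return cv2.projectPoints(np.array(P,float).reshape(-1,1,3),cv2.Rodrigues(rt)[0],-rt@r["xyz"],r["K"],r["distortion"])[0].reshape(-1,2)
def crop(img,x0,y0,x1,y1,s,name):
    cv2.imwrite(name,cv2.resize(img[y0:y1,x0:x1],None,fx=s,fy=s,interpolation=cv2.INTER_CUBIC))
E
python3 - <<'E'
from h import *
t=cam("top"); s=cam("side")
crop(t["color"],250,115,410,260,4,"pics/topc.png"); crop(s["color"],180,170,360,310,4,"pics/sidec.png")
m=(t["color"].min(2)>200).astype(np.uint8)
n,l,st,c=cv2.connectedComponentsWithStats(m)
for i in range(1,n):
    if 150<c[i][0]<260 and 110<c[i][1]<200 and st[i][4]>20: print(c[i],st[i],onplane(t,[c[i]],.008))
    
m=(s["color"].min(2)>180).astype(np.uint8)
n,l,st,c=cv2.connectedComponentsWithStats(m)
for i in range(1,n):
    if 220<c[i][0]<310 and 140<c[i][1]<190 and st[i][4]>20: print('side',c[i],st[i],onplane(s,[c[i]],.008))
E
```

```text
[208.99295775 142.28873239] [200 133  19  19 284] [[0.60987116 0.13803739]]
[185.19323671 150.37198068] [177 143  17  16 207] [[0.58717729 0.2040559 ]]
[216.68478261 165.77173913] [212 161  11  11  92] [[0.54346357 0.11536973]]
[192.78911565 174.05442177] [186 168  14  13 147] [[0.52045599 0.1809625 ]]
side [268.63492063 154.55555556] [262 152  15   6  63] [[0.58698773 0.21085207]]
side [247.21428571 160.5952381 ] [241 159  13   4  42] [[0.52050386 0.1885654 ]]
side [282.97196262 164.71028037] [274 161  19   8 107] [[0.60974981 0.14429476]]
side [261.37037037 171.11111111] [257 170  10   3  27] [[0.54428491 0.12253672]]
```

View pics/topc.png

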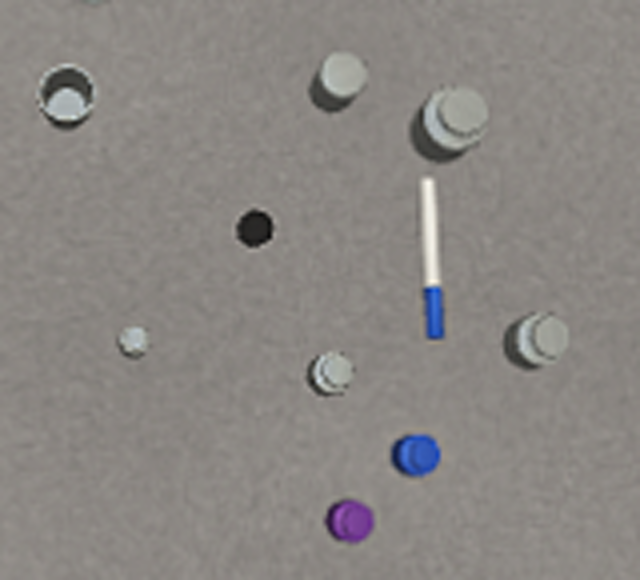

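View pics/sidec.png

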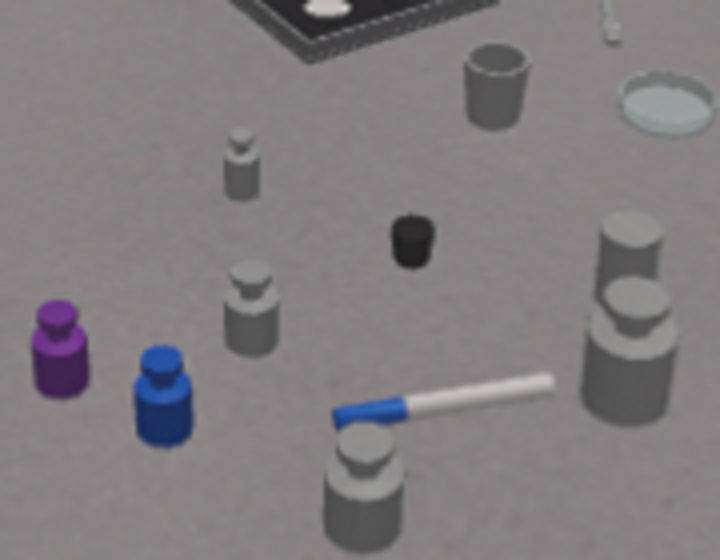

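Top crop: the pixels refer to the full picture.
- Weights: a ≈ (366,142), b ≈ (387,199), c ≈ (334,207) and d ≈ (283,200).
- Not part of the job: plug (335,134), crucible (266,139), black stopper (313,172), blue look-alike (354,228), purple look-alike (337,245).

The side crop confirms that the four grey pieces with knobs are the weights. Next I triangulate them.

```bash
python3 - <<'E'
from h import *
t=cam("top"); s=cam("side")
o=lambda p,x,y:[(p[0]+.5)/4-.5+x,(p[1]+.5)/4-.5+y]
# knob-top centres (crop pixels), heights
K=dict(a=((465,111),(638,298),.064),b=((549,337),(365,441),.052),c=((337,370),(251,273),.045),d=((134,340),(241,136),.040),plug=((343,76),(631,228),.046))
W={}
for k,(p,q,h) in K.items():
    p,q=o(p,250,115),o(q,180,170)
    zs=np.linspace(0,.1,201); e=[np.linalg.norm(onplane(t,[p],z)-onplane(s,[q],z)) for z in zs]; i=np.argmin(e)
    W[k]=onplane(t,[p],h)[0]
    print(k,"top",W[k].round(4),"side",onplane(s,[q],h)[0].round(4),"h_tri",zs[i],"gap",round(e[i],4))
cr=onplane(t,[o((67,95),250,115)],.040)[0];W['cruc']=cr
W['stop']=onplane(t,[o((255,228),250,115)],.02)[0]
W['blue']=onplane(t,[o((420,454),250,115)],.045)[0]
names='abcdplug'
# pockets: floor centroids less the rim-occlusion shift, then ideal 70 mm grid
P=dict(a=(.60987,.13804),b=(.58718,.20406),d=(.54346,.11537),c=(.52046,.18096))
for k in P: P[k]=np.array(P[k])-.003*(np.array(P[k])-t["xyz"][:2])/1.02
C=np.mean(list(P.values()),0); u=(P['b']-P['a']+P['c']-P['d']); u/=np.linalg.norm(u); v=np.array([u[1],-u[0]])
G={k:C+.035*(np.sign((P[k]-C)@u)*u+np.sign((P[k]-C)@v)*v) for k in P}
st=env.get_state(); M=R.from_rotvec(st["ee_rot"]).as_matrix(); X,Y=M[:2,0],M[:2,1]
print("case yaw",np.degrees(np.arctan2(v[1],v[0])),"tool yaw",np.degrees(np.arctan2(X[1],X[0])))
for k in P: print("pocket",k,P[k].round(4),G[k].round(4),"fit err mm",((P[k]-G[k])*1e3).round(1))
for k in 'abcd':
    print(k,"nbrs in tool xy mm:",{j:(1e3*np.array([(W[j]-W[k])@X,(W[j]-W[k])@Y])).round(0).tolist() for j in W if j!=k and np.linalg.norm(W[j]-W[k])<.12})
import json; json.dump({"W":{k:list(W[k]) for k in W},"G":{k:list(G[k]) for k in G}},open("pos.json","w"))
print(st["tcp_pos"])
E
```

```text
a top [ 0.5959 -0.2826] side [ 0.5959 -0.2828] h_tri 0.064 gap 0.0003
b top [ 0.4477 -0.3363] side [ 0.448  -0.3374] h_tri 0.051000000000000004 gap 0.0006
c top [ 0.4269 -0.1968] side [ 0.4261 -0.1985] h_tri 0.044 gap 0.0006
d top [ 0.447  -0.0646] side [ 0.4479 -0.0673] h_tri 0.0385 gap 0.0012
plug top [ 0.6241 -0.2058] side [ 0.6246 -0.2057] h_tri 0.046 gap 0.0005
case yaw 19.145061730738906 tool yaw 17.577324102708864
pocket a [0.6091 0.1376] [0.6091 0.1375] fit err mm [-0.   0.1]
pocket b [0.5865 0.2034] [0.5862 0.2037] fit err mm [ 0.3 -0.2]
pocket d [0.5429 0.115 ] [0.543  0.1146] fit err mm [-0.1  0.4]
pocket c [0.52   0.1804] [0.5201 0.1807] fit err mm [-0.1 -0.3]
a nbrs in tool xy mm: {'plug': [50.0, -65.0]}
b nbrs in tool xy mm: {'blue': [-46.0, -105.0]}
c nbrs in tool xy mm: {'stop': [108.0, -17.0], 'blue': [-68.0, 34.0]}
d nbrs in tool xy mm: {'stop': [49.0, 103.0]}
[ 0.20382188 -0.6433055   0.23094432]
```

```bash
cat > go.py <<'E'
# go.py x y z : remaining shift in tool axes, handwheel units
import sys, json
from h import *
p=json.load(open("pos.json"))
def to(tx,ty,tz):
    st=env.get_state(); M=R.from_rotvec(st["ee_rot"]).as_matrix()
    d=M.T@(np.array([tx,ty,tz])-st["tcp_pos"])/.25
    print("t",round(st["clock"],2),"tcp",st["tcp_pos"].round(4),"units",d.round(3),"rows>=",np.linalg.norm(d)/.25,"tilt",np.degrees(np.arccos(-M[2,2])).round(2),"yaw",np.degrees(np.arctan2(M[1,0],M[0,0])).round(1),"F",st["wrist_force"].round(1),"w",round(st["grip_width"],3),"gf",round(st["grip_force"],1))
x=sys.argv[1]
q=(p["W"] if x[0]=="w" else p["G"])[x[1:]]
to(q[0],q[1],float(sys.argv[2]))
E
python3 go.py wa .12
```

```text
t 0.3 tcp [ 0.2038 -0.6433  0.2309] units [ 1.931 -0.902  0.444] rows>= 8.707373353505032 tilt 0.04 yaw 17.6 F [-0.7  0.6 -0.1] w 1.0 gf 0.0
```

```bash
python3 -m handwheel '[[1,0.193,-0.09,0.04,0],[1,0.193,-0.09,0.04,0],[1,0.193,-0.09,0.04,0],[1,0.193,-0.09,0.04,0],[1,0.193,-0.09,0.04,0]]' 40; python3 -m handwheel '[[1,0.193,-0.09,0.04,0],[1,0.193,-0.09,0.04,0],[1,0.193,-0.09,0.04,0],[1,0.193,-0.09,0.04,0],[1,0.193,-0.09,0.04,0]]'; python3 -m handwheel '[[1,0,0,0,0],[1,0,0,0,0]]'; python3 go.py wa .015
```

```text
clock: 0.92
tcp_pos: [0.401, -0.4622, 0.1812]
ee_rot: [3.104, 0.48, 0.0]
wrist_force: [-0.1, -1.2, 0.6]
grip_width: 1.0
grip_force: 0.0
clock: 1.55
tcp_pos: [0.5971, -0.2822, 0.1311]
ee_rot: [3.104, 0.48, 0.0]
wrist_force: [0.8, 0.2, 0.4]
grip_width: 1.0
grip_force: 0.0
clock: 1.8
tcp_pos: [0.5955, -0.2837, 0.1311]
ee_rot: [3.104, 0.48, -0.002]
wrist_force: [-0.2, -0.1, -0.9]
grip_width: 0.999
grip_force: 0.0
t 1.8 tcp [ 0.5955 -0.2837  0.1311] units [ 0.003 -0.004  0.464] rows>= 1.8576249094979418 tilt 0.06 yaw 17.6 F [-0.2 -0.1 -0.9] w 0.999 gf 0.0
```

```bash
python3 -m handwheel '[[1,0.003,-0.004,0.15,0],[1,0,0,0.15,0],[1,0,0,0.1,0],[1,0,0,0.064,0],[1,0,0,0,0]]' 60;  python3 -m handwheel '[[-1,0,0,0,0],[-1,0,0,0,0],[-1,0,0,0,0],[-1,0,0,0,0],[-1,0,0,0,0]]';  python3 -m handwheel '[[-1,0,0,0,0],[-1,0,0,0,0],[-1,0,0,0,0]]'; python3 go.py wa .12
```

```text
clock: 2.42
tcp_pos: [0.5951, -0.2831, 0.0146]
ee_rot: [-3.105, -0.477, 0.003]
wrist_force: [-0.1, 0.4, -0.3]
grip_width: 1.002
grip_force: 0.0
clock: 3.05
tcp_pos: [0.5971, -0.282, 0.017]
ee_rot: [3.104, 0.48, 0.002]
wrist_force: [-1.5, 0.8, 5.5]
grip_width: 0.495
grip_force: 61.9
clock: 3.42
tcp_pos: [0.5971, -0.282, 0.017]
ee_rot: [3.104, 0.48, 0.002]
wrist_force: [-1.1, 0.5, 5.9]
grip_width: 0.494
grip_force: 61.9
t 3.42 tcp [ 0.5971 -0.282   0.017 ] units [-0.005  0.001 -0.412] rows>= 1.6487187276354944 tilt 0.1 yaw 17.6 F [-1.1  0.5  5.9] w 0.494 gf 61.9
```

```bash
python3 -m handwheel '[[-1,0,0,-0.1,0],[-1,0,0,-0.15,0],[-1,0,0,-0.15,0],[-1,0,0,0,0]]'; python3 go.py ga .10; python3 - <<'E'
from h import *
s=cam("side"); q=proj(s,[.596,-.283,.1])[0].astype(int); print(q)
crop(s["color"],max(q[0]-90,0),max(q[1]-80,0),q[0]+90,q[1]+60,3,"pics/liftA.png")
E
```

```text
clock: 3.92
tcp_pos: [0.5981, -0.2828, 0.1179]
ee_rot: [3.101, 0.48, 0.008]
wrist_force: [0.9, -0.0, -5.6]
grip_width: 0.495
grip_force: 62.7
t 3.92 tcp [ 0.5981 -0.2828  0.1179] units [ 0.55  -1.59   0.068] rows>= 6.733179135437787 tilt 0.35 yaw 17.6 F [ 0.9 -0.  -5.6] w 0.495 gf 62.7
[341 228]
```

View pics/liftA.png

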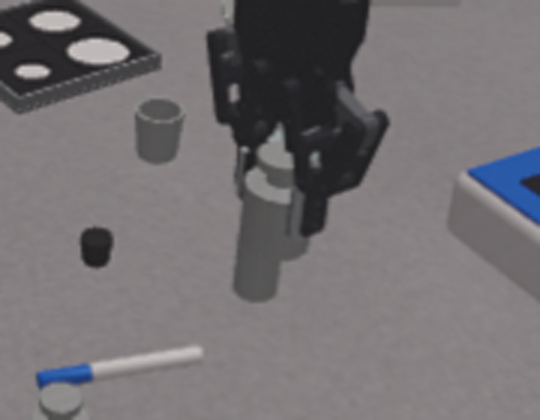

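Weight a hangs upright in the fingers at crop ≈ (285,200). The plug still stands in front at ≈ (258,270). I carry a to its pocket.

```bash
python3 -m handwheel '[[-1,0.03,-0.1,0,0],[-1,0.07,-0.2,0,0],[-1,0.07,-0.2,0,0],[-1,0.07,-0.2,0,0],[-1,0.07,-0.2,0,0]]'; python3 -m handwheel '[[-1,0.07,-0.2,0,0],[-1,0.07,-0.2,0,0],[-1,0.07,-0.2,0,0],[-1,0.04,-0.1,0,0],[-1,0,0,0,0]]'; python3 -m handwheel '[[-1,0,0,0,0]]'; python3 go.py ga .05
```

```text
clock: 4.6
tcp_pos: [0.6001, -0.0426, 0.1123]
ee_rot: [-3.104, -0.48, 0.008]
wrist_force: [1.5, 0.3, -5.2]
grip_width: 0.49
grip_force: 62.6
clock: 5.22
tcp_pos: [0.6065, 0.1453, 0.1124]
ee_rot: [-3.102, -0.489, 0.007]
wrist_force: [-0.2, -0.6, -5.8]
grip_width: 0.495
grip_force: 62.6
clock: 5.35
tcp_pos: [0.6076, 0.14, 0.113]
ee_rot: [3.103, 0.479, -0.007]
wrist_force: [-0.1, -0.4, -6.4]
grip_width: 0.499
grip_force: 62.6
t 5.35 tcp [0.6076 0.14   0.113 ] units [0.004 0.011 0.252] rows>= 1.0085919795113953 tilt 0.26 yaw 17.5 F [-0.1 -0.4 -6.4] w 0.499 gf 62.6
```

```bash
python3 -m handwheel '[[-1,0.004,0.011,0.1,0],[-1,0,0,0.1,0],[-1,0,0,0.052,0],[-1,0,0,0,0],[-1,0,0,0,0]]'; python3 go.py ga .028; python3 - <<'E'
from h import *
s=cam("side"); crop(s["color"],210,70,330,200,4,"pics/placeA.png")
E
```

```text
clock: 5.98
tcp_pos: [0.6116, 0.1391, 0.0531]
ee_rot: [-3.105, -0.479, -0.003]
wrist_force: [1.0, 0.3, -5.6]
grip_width: 0.492
grip_force: 62.6
t 5.97 tcp [0.6116 0.1391 0.0531] units [-0.011  0.003  0.101] rows>= 0.40472057229672215 tilt 0.1 yaw 17.6 F [ 1.   0.3 -5.6] w 0.492 gf 62.6
```

View pics/placeA.png

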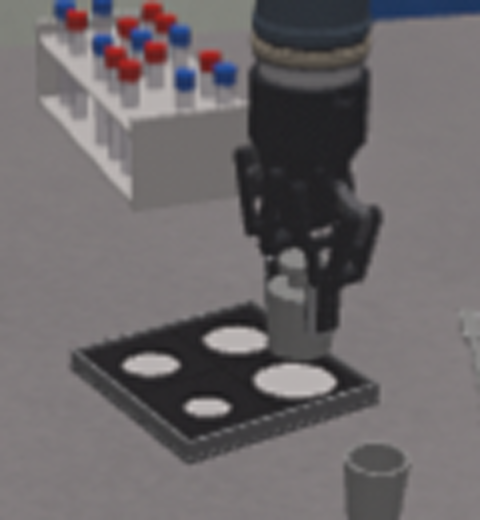

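Weight a hangs upright over pocket a (floor at crop ≈ (295,380)), with its underside at ≈ (300,350). I lower it and watch the force.

```bash
python3 -m handwheel '[[-1,-0.005,0.003,0.04,0],[-1,0,0,0.03,0],[-1,0,0,0.02,0],[-1,0,0,0.01,0],[-1,0,0,0,0]]';python3 -m handwheel '[[-1,0,0,0,0],[-1,0,0,0,0]]'; python3 go.py ga .025
```

```text
clock: 6.65
tcp_pos: [0.6098, 0.1381, 0.0271]
ee_rot: [3.105, 0.48, -0.0]
wrist_force: [0.8, -0.1, -4.9]
grip_width: 0.49
grip_force: 62.7
clock: 6.9
tcp_pos: [0.61, 0.1381, 0.0276]
ee_rot: [3.105, 0.48, 0.001]
wrist_force: [-0.6, -0.7, -4.3]
grip_width: 0.49
grip_force: 62.7
t 6.9 tcp [0.61   0.1381 0.0276] units [-0.004  0.001  0.01 ] rows>= 0.04469217262256492 tilt 0.03 yaw 17.6 F [-0.6 -0.7 -4.3] w 0.49 gf 62.7
```

```bash
for i in 1 2; do :; done; python3 -m handwheel '[[-1,0,0,0.006,0],[-1,0,0,0,0],[-1,0,0,0,0]]'; python3 -m handwheel '[[-1,0,0,0.006,0],[-1,0,0,0,0],[-1,0,0,0,0]]'
```

```text
clock: 7.28
tcp_pos: [0.6098, 0.1381, 0.0258]
ee_rot: [3.105, 0.48, -0.0]
wrist_force: [0.5, 0.8, -4.9]
grip_width: 0.495
grip_force: 62.6
clock: 7.65
tcp_pos: [0.61, 0.1382, 0.025]
ee_rot: [3.105, 0.48, 0.001]
wrist_force: [-3.3, -0.4, 3.0]
grip_width: 0.49
grip_force: 63.3
```

Contact at 25 mm, as expected. I open part-way and retreat.

```bash
python3 -m handwheel '[[0.35,0,0,0,0],[0.35,0,0,0,0],[0.35,0,0,0,0],[0.35,0,0,0,0]]' 50; python3 -m handwheel '[[0.35,0,0,-0.06,0],[0.35,0,0,-0.15,0],[0.35,0,0,-0.2,0],[0.35,0,0,0,0]]'; python3 go.py wb .12;  python3 - <<'E'
from h import *
s=cam("side"); crop(s["color"],210,70,330,200,4,"pics/placedA.png")
E
```

```text
clock: 8.15
tcp_pos: [0.61, 0.1381, 0.0243]
ee_rot: [3.105, 0.48, 0.001]
wrist_force: [0.9, 0.4, 0.2]
grip_width: 0.675
grip_force: 0.0
clock: 8.65
tcp_pos: [0.6131, 0.1393, 0.1326]
ee_rot: [-3.104, -0.48, -0.017]
wrist_force: [1.0, -0.4, 0.3]
grip_width: 0.673
grip_force: 0.0
t 8.65 tcp [0.6131 0.1393 0.1326] units [-1.206  1.614  0.038] rows>= 8.058662657296145 tilt 0.61 yaw 17.6 F [ 1.  -0.4  0.3] w 0.673 gf 0.0
```

View pics/placedA.png

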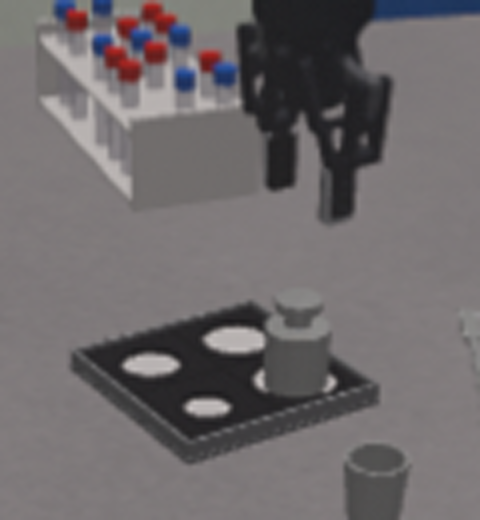

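Weight a stands upright in pocket a, at crop ≈ (297,350). Next is b.

```bash
python3 -m handwheel '[[0.6,-0.08,0.1,0,0],[0.6,-0.125,0.17,0,0],[0.6,-0.125,0.17,0,0],[0.6,-0.125,0.17,0,0],[0.6,-0.125,0.17,0,0]]'; python3 -m handwheel '[[0.6,-0.125,0.17,0,0],[0.6,-0.125,0.17,0,0],[0.6,-0.125,0.17,0,0],[0.6,-0.125,0.17,0,0],[0.6,-0.11,0.14,0.02,0]]'; python3 -m handwheel '[[0.6,0,0,0,0],[0.6,0,0,0,0],[0.6,0,0,0,0]]'; python3 go.py wb .012
```

```text
clock: 9.32
tcp_pos: [0.529, -0.0931, 0.1261]
ee_rot: [-3.104, -0.48, 0.003]
wrist_force: [-0.4, -0.0, -1.3]
grip_width: 0.798
grip_force: 0.0
clock: 9.95
tcp_pos: [0.4456, -0.335, 0.1214]
ee_rot: [-3.105, -0.478, 0.001]
wrist_force: [0.6, -0.7, -0.1]
grip_width: 0.803
grip_force: 0.0
clock: 10.32
tcp_pos: [0.4477, -0.3314, 0.1216]
ee_rot: [-3.103, -0.484, -0.0]
wrist_force: [-0.3, -0.0, -1.3]
grip_width: 0.8
grip_force: 0.0
t 10.32 tcp [ 0.4477 -0.3314  0.1216] units [-0.006  0.019  0.439] rows>= 1.7561106563160476 tilt 0.05 yaw 17.7 F [-0.3 -0.  -1.3] w 0.8 gf 0.0
```

```bash
python3 -m handwheel '[[0.6,-0.006,0.019,0.15,0],[0.6,0,0,0.15,0],[0.6,0,0,0.1,0],[0.6,0,0,0.04,0],[0.6,0,0,0,0]]' 50;  python3 -m handwheel '[[-1,0,0,0,0],[-1,0,0,0,0],[-1,0,0,0,0],[-1,0,0,0,0],[-1,0,0,0,0]]'; python3 -m handwheel '[[-1,0,0,0,0]]'; python3 go.py wb .012
```

```text
clock: 10.95
tcp_pos: [0.4474, -0.3373, 0.0117]
ee_rot: [-3.104, -0.482, 0.0]
wrist_force: [0.1, -0.3, 0.3]
grip_width: 0.799
grip_force: 0.0
clock: 11.58
tcp_pos: [0.4477, -0.3383, 0.0133]
ee_rot: [3.104, 0.48, 0.002]
wrist_force: [-0.3, 1.1, 5.9]
grip_width: 0.4
grip_force: 49.6
clock: 11.7
tcp_pos: [0.4477, -0.3383, 0.0133]
ee_rot: [3.104, 0.48, 0.002]
wrist_force: [-1.0, 2.2, 6.2]
grip_width: 0.402
grip_force: 49.6
t 11.7 tcp [ 0.4477 -0.3383  0.0133] units [ 0.002 -0.008  0.005] rows>= 0.0381179916422397 tilt 0.11 yaw 17.6 F [-1.   2.2  6.2] w 0.402 gf 49.6
```

```bash
python3 -m handwheel '[[-1,0,0,-0.1,0],[-1,0,0,-0.15,0],[-1,0,0,-0.18,0],[-1,0,0,0,0],[-1,0,0,0,0]]'; python3 go.py gb .12
```

```text
clock: 12.32
tcp_pos: [0.4462, -0.3377, 0.1189]
ee_rot: [-3.104, -0.48, 0.001]
wrist_force: [0.1, 0.3, -2.9]
grip_width: 0.399
grip_force: 50.6
t 12.32 tcp [ 0.4462 -0.3377  0.1189] units [ 1.188 -1.895 -0.004] rows>= 8.946024449249336 tilt 0.06 yaw 17.6 F [ 0.1  0.3 -2.9] w 0.399 gf 50.6
```

```bash
python3 -m handwheel '[[-1,0.05,-0.08,0,0],[-1,0.105,-0.165,0,0],[-1,0.105,-0.165,0,0],[-1,0.105,-0.165,0,0],[-1,0.105,-0.165,0,0]]'; python3 -m handwheel '[[-1,0.105,-0.165,0,0],[-1,0.105,-0.165,0,0],[-1,0.105,-0.165,0,0],[-1,0.105,-0.165,0,0],[-1,0.105,-0.165,0,0]]'; python3 -m handwheel '[[-1,0.105,-0.165,0,0],[-1,0.088,-0.165,0,0],[-1,0,0,0,0],[-1,0,0,0,0],[-1,0,0,0,0]]'; python3 go.py gb .05
```

```text
clock: 12.95
tcp_pos: [0.502, -0.1245, 0.1176]
ee_rot: [-3.104, -0.48, 0.005]
wrist_force: [0.3, 0.8, -1.8]
grip_width: 0.401
grip_force: 50.6
clock: 13.58
tcp_pos: [0.5649, 0.1111, 0.1172]
ee_rot: [3.104, 0.48, -0.006]
wrist_force: [1.3, 0.1, -2.1]
grip_width: 0.397
grip_force: 50.7
clock: 14.2
tcp_pos: [0.5867, 0.2011, 0.1183]
ee_rot: [3.104, 0.476, -0.003]
wrist_force: [0.3, -0.7, -2.5]
grip_width: 0.404
grip_force: 50.7
t 14.2 tcp [0.5867 0.2011 0.1183] units [ 0.002 -0.011  0.273] rows>= 1.09375610449524 tilt 0.14 yaw 17.4 F [ 0.3 -0.7 -2.5] w 0.404 gf 50.7
```

```bash
python3 -m handwheel '[[-1,0.002,-0.011,0.1,0],[-1,0,0,0.1,0],[-1,0,0,0.07,0],[-1,0,0,0,0],[-1,0,0,0,0]]'; python3 go.py gb .0245
```

```text
clock: 14.82
tcp_pos: [0.5874, 0.206, 0.0526]
ee_rot: [-3.105, -0.479, -0.002]
wrist_force: [-0.3, 0.3, -2.2]
grip_width: 0.398
grip_force: 50.7
t 14.82 tcp [0.5874 0.206  0.0526] units [-0.008  0.007  0.112] rows>= 0.45139264914757565 tilt 0.09 yaw 17.5 F [-0.3  0.3 -2.2] w 0.398 gf 50.7
```

```bash
python3 -m handwheel '[[-1,-0.004,0.005,0.05,0],[-1,0,0,0.04,0],[-1,0,0,0.015,0],[-1,0,0,0.006,0],[-1,0,0,0,0]]'; python3 -m handwheel '[[-1,0,0,0,0]]'; python3 -m handwheel '[[-1,0,0,0.006,0],[-1,0,0,0,0],[-1,0,0,0,0]]'; python3 go.py gb .0213
```

```text
clock: 15.45
tcp_pos: [0.5863, 0.2047, 0.0241]
ee_rot: [-3.105, -0.48, -0.0]
wrist_force: [0.8, -0.3, -1.7]
grip_width: 0.397
grip_force: 50.7
clock: 15.58
tcp_pos: [0.5864, 0.2047, 0.0243]
ee_rot: [-3.105, -0.48, -0.001]
wrist_force: [-0.4, -0.8, -2.4]
grip_width: 0.399
grip_force: 50.7
clock: 15.95
tcp_pos: [0.5862, 0.2045, 0.0226]
ee_rot: [3.105, 0.48, 0.0]
wrist_force: [0.1, 0.2, -2.3]
grip_width: 0.399
grip_force: 50.7
t 15.95 tcp [0.5862 0.2045 0.0226] units [-0.001  0.003  0.005] rows>= 0.024943426682247017 tilt 0.01 yaw 17.6 F [ 0.1  0.2 -2.3] w 0.399 gf 50.7
```

```bash
python3 -m handwheel '[[-1,0,0,0.005,0],[-1,0,0,0,0],[-1,0,0,0,0]]';  python3 -m handwheel '[[-1,0,0,0.003,0],[-1,0,0,0,0],[-1,0,0,0,0]]'
```

```text
clock: 16.32
tcp_pos: [0.5862, 0.2046, 0.0214]
ee_rot: [3.105, 0.48, 0.0]
wrist_force: [1.1, -0.7, -1.5]
grip_width: 0.404
grip_force: 50.8
clock: 16.7
tcp_pos: [0.5862, 0.2046, 0.0213]
ee_rot: [3.105, 0.48, 0.001]
wrist_force: [-2.9, -0.1, 5.7]
grip_width: 0.402
grip_force: 51.4
```

```bash
python3 -m handwheel '[[0.1,0,0,0,0],[0.1,0,0,0,0],[0.1,0,0,0,0],[0.1,0,0,0,0]]' 40; python3 -m handwheel '[[0.1,0,0,-0.06,0],[0.1,0,0,-0.15,0],[0.1,0,0,-0.2,0],[0.1,0,0,0,0],[0.1,0,0,0,0]]'; python3 go.py wc .12;  python3 - <<'E'
from h import *
s=cam("side"); crop(s["color"],210,70,330,200,4,"pics/placedB.png")
E
```

```text
clock: 17.2
tcp_pos: [0.5861, 0.2046, 0.0204]
ee_rot: [3.105, 0.48, -0.0]
wrist_force: [0.4, 0.2, -1.0]
grip_width: 0.55
grip_force: 0.0
clock: 17.82
tcp_pos: [0.586, 0.2044, 0.1237]
ee_rot: [3.105, 0.48, 0.001]
wrist_force: [-0.9, -0.2, 0.1]
grip_width: 0.547
grip_force: 0.0
t 17.82 tcp [0.586  0.2044 0.1237] units [-1.092  1.338  0.014] rows>= 6.906617307735322 tilt 0.04 yaw 17.6 F [-0.9 -0.2  0.1] w 0.547 gf 0.0
```

View pics/placedB.png

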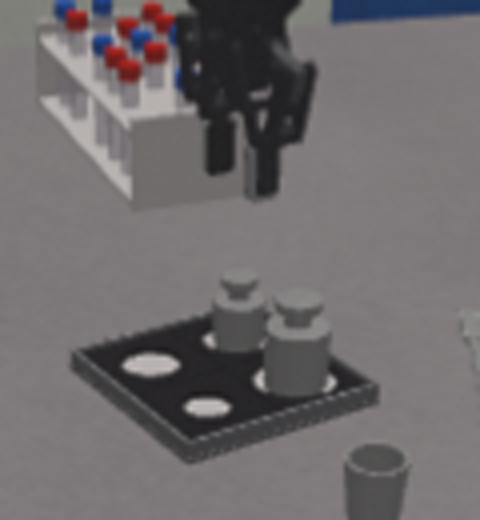

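Weight b stands upright in pocket b (crop ≈ (238,325)), and a is unmoved. Next is c.

```bash
python3 -m handwheel '[[0.4,-0.08,0.1,0,0],[0.4,-0.125,0.154,0,0],[0.4,-0.125,0.154,0,0],[0.4,-0.125,0.154,0,0],[0.4,-0.125,0.154,0,0]]'; python3 -m handwheel '[[0.4,-0.125,0.154,0,0],[0.4,-0.125,0.154,0,0],[0.4,-0.125,0.154,0,0],[0.4,-0.137,0.16,0.014,0],[0.4,0,0,0,0]]'; python3 -m handwheel '[[0.4,0,0,0,0],[0.4,0,0,0,0]]'; python3 go.py wc .0105
```

```text
clock: 18.5
tcp_pos: [0.5003, -0.0114, 0.1219]
ee_rot: [-3.104, -0.48, 0.004]
wrist_force: [1.4, -0.8, -0.0]
grip_width: 0.701
grip_force: 0.0
clock: 19.12
tcp_pos: [0.4237, -0.2005, 0.1182]
ee_rot: [-3.106, -0.467, 0.006]
wrist_force: [-0.1, 1.1, -0.1]
grip_width: 0.702
grip_force: 0.0
clock: 19.38
tcp_pos: [0.4273, -0.1953, 0.1192]
ee_rot: [-3.103, -0.484, 0.0]
wrist_force: [-0.8, 0.7, 0.5]
grip_width: 0.699
grip_force: 0.0
t 19.38 tcp [ 0.4273 -0.1953  0.1192] units [-0.004  0.006  0.435] rows>= 1.7399100836379005 tilt 0.05 yaw 17.7 F [-0.8  0.7  0.5] w 0.699 gf 0.0
```

```bash
python3 -m handwheel '[[0.4,-0.004,0.006,0.15,0],[0.4,0,0,0.15,0],[0.4,0,0,0.1,0],[0.4,0,0,0.037,0],[0.4,0,0,0,0]]' 40;  python3 -m handwheel '[[-1,0,0,0,0],[-1,0,0,0,0],[-1,0,0,0,0],[-1,0,0,0,0],[-1,0,0,0,0]]'; python3 go.py wc .0105; python3 -m handwheel '[[-1,0,0,-0.1,0],[-1,0,0,-0.15,0],[-1,0,0,-0.18,0],[-1,0,0,0,0],[-1,0,0,0,0]]'; python3 go.py gc .12
```

```text
clock: 20.0
tcp_pos: [0.4268, -0.1978, 0.0102]
ee_rot: [-3.104, -0.482, 0.001]
wrist_force: [0.6, 0.0, -0.1]
grip_width: 0.699
grip_force: 0.0
clock: 20.62
tcp_pos: [0.4271, -0.1986, 0.0115]
ee_rot: [3.104, 0.48, 0.003]
wrist_force: [-0.3, 1.6, 5.6]
grip_width: 0.312
grip_force: 39.2
t 20.62 tcp [ 0.4271 -0.1986  0.0115] units [ 0.001 -0.007  0.004] rows>= 0.03255805026420775 tilt 0.11 yaw 17.6 F [-0.3  1.6  5.6] w 0.312 gf 39.2
clock: 21.25
tcp_pos: [0.4258, -0.1984, 0.1176]
ee_rot: [3.105, 0.48, -0.001]
wrist_force: [0.0, 0.6, -0.7]
grip_width: 0.305
grip_force: 39.9
t 21.25 tcp [ 0.4258 -0.1984  0.1176] units [ 0.817 -1.332 -0.01 ] rows>= 6.250696382940367 tilt 0.02 yaw 17.6 F [ 0.   0.6 -0.7] w 0.305 gf 39.9
```

```bash
python3 -m handwheel '[[-1,0.06,-0.1,0,0],[-1,0.095,-0.154,0,0],[-1,0.095,-0.154,0,0],[-1,0.095,-0.154,0,0],[-1,0.095,-0.154,0,0]]'; python3 -m handwheel '[[-1,0.095,-0.154,0,0],[-1,0.095,-0.154,0,0],[-1,0.095,-0.154,0,0],[-1,0.092,-0.154,0,0],[-1,0,0,0,0]]'; python3 -m handwheel '[[-1,0,0,0,0],[-1,0,0,0,0]]'; python3 go.py gc .05
```

```text
clock: 21.88
tcp_pos: [0.4762, 0.0066, 0.1162]
ee_rot: [-3.104, -0.48, 0.005]
wrist_force: [-0.3, 0.1, -1.7]
grip_width: 0.309
grip_force: 39.9
clock: 22.5
tcp_pos: [0.5195, 0.185, 0.1162]
ee_rot: [-3.101, -0.49, 0.003]
wrist_force: [-0.0, -1.4, -1.2]
grip_width: 0.308
grip_force: 40.0
clock: 22.75
tcp_pos: [0.52, 0.1787, 0.117]
ee_rot: [3.104, 0.477, -0.003]
wrist_force: [0.5, 0.1, -2.2]
grip_width: 0.303
grip_force: 40.0
t 22.75 tcp [0.52   0.1787 0.117 ] units [ 0.003 -0.008  0.268] rows>= 1.0720647824278755 tilt 0.13 yaw 17.5 F [ 0.5  0.1 -2.2] w 0.303 gf 40.0
```

```bash
python3 -m handwheel '[[-1,0.003,-0.005,0.1,0],[-1,0,0,0.1,0],[-1,0,0,0.07,0],[-1,0,0,0,0],[-1,0,0,0,0]]'; python3 go.py gc .0215
```

```text
clock: 23.38
tcp_pos: [0.5215, 0.182, 0.051]
ee_rot: [-3.105, -0.479, -0.002]
wrist_force: [0.0, 0.1, -0.2]
grip_width: 0.306
grip_force: 40.0
t 23.38 tcp [0.5215 0.182  0.051 ] units [-0.007  0.003  0.118] rows>= 0.4724339982196671 tilt 0.08 yaw 17.6 F [ 0.   0.1 -0.2] w 0.306 gf 40.0
```

```bash
python3 -m handwheel '[[-1,-0.004,0.002,0.05,0],[-1,0,0,0.04,0],[-1,0,0,0.02,0],[-1,0,0,0.006,0],[-1,0,0,0,0]]'; python3 -m handwheel '[[-1,0,0,0,0]]'; python3 -m handwheel '[[-1,0,0,0.005,0],[-1,0,0,0,0],[-1,0,0,0,0]]'; python3 go.py gc .0195
```

```text
clock: 24.0
tcp_pos: [0.5202, 0.1813, 0.0213]
ee_rot: [3.105, 0.48, 0.0]
wrist_force: [-0.0, 0.4, -2.4]
grip_width: 0.307
grip_force: 40.0
clock: 24.12
tcp_pos: [0.5203, 0.1814, 0.0215]
ee_rot: [-3.105, -0.48, -0.001]
wrist_force: [-0.1, 0.3, -2.3]
grip_width: 0.306
grip_force: 40.0
clock: 24.5
tcp_pos: [0.5201, 0.1813, 0.0201]
ee_rot: [3.105, 0.48, 0.0]
wrist_force: [0.3, -0.2, -1.0]
grip_width: 0.308
grip_force: 40.0
t 24.5 tcp [0.5201 0.1813 0.0201] units [-0.001  0.002  0.002] rows>= 0.01387511014536327 tilt 0.01 yaw 17.6 F [ 0.3 -0.2 -1. ] w 0.308 gf 40.0
```

```bash
python3 -m handwheel '[[-1,0,0,0.003,0],[-1,0,0,0,0],[-1,0,0,0,0]]';  python3 -m handwheel '[[-1,0,0,0.003,0],[-1,0,0,0,0],[-1,0,0,0,0]]'
```

```text
clock: 24.88
tcp_pos: [0.5202, 0.1813, 0.0196]
ee_rot: [3.105, 0.48, 0.0]
wrist_force: [-0.4, 0.2, 2.0]
grip_width: 0.31
grip_force: 40.3
clock: 25.25
tcp_pos: [0.5202, 0.1813, 0.0195]
ee_rot: [3.104, 0.48, 0.001]
wrist_force: [-1.6, -0.8, 8.5]
grip_width: 0.306
grip_force: 41.0
```

Contact. I release c, rise, and head for d.

```bash
python3 -m handwheel '[[0,0,0,0,0],[0,0,0,0,0],[0,0,0,0,0],[0,0,0,0,0]]' 40; python3 -m handwheel '[[0,0,0,-0.06,0],[0,0,0,-0.15,0],[0,0,0,-0.2,0],[0,0,0,0,0],[0,0,0,0,0]]'; python3 go.py wd .12;  python3 - <<'E'
from h import *
s=cam("side"); crop(s["color"],210,70,330,200,4,"pics/placedC.png")
E
```

```text
clock: 25.75
tcp_pos: [0.5201, 0.1812, 0.0184]
ee_rot: [3.105, 0.48, -0.0]
wrist_force: [-0.3, -0.0, 0.5]
grip_width: 0.505
grip_force: 0.0
clock: 26.38
tcp_pos: [0.52, 0.1811, 0.1216]
ee_rot: [3.105, 0.48, 0.001]
wrist_force: [0.8, -1.4, 0.5]
grip_width: 0.505
grip_force: 0.0
t 26.38 tcp [0.52   0.1811 0.1216] units [-0.575  0.849  0.006] rows>= 4.100121518241346 tilt 0.04 yaw 17.6 F [ 0.8 -1.4  0.5] w 0.505 gf 0.0
```

View pics/placedC.png

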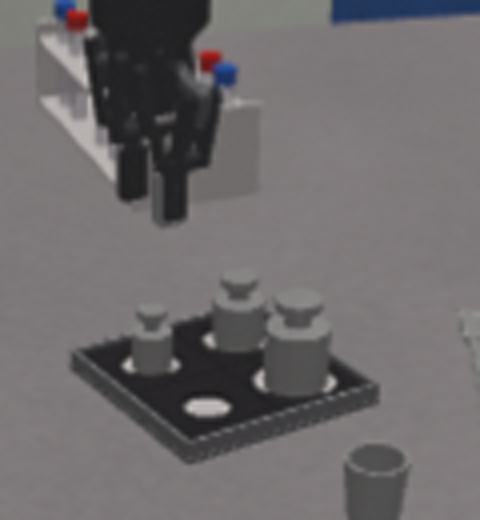

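Weight c stands upright in pocket c (crop ≈ (151,350)), and a and b are unmoved. Now d.

```bash
python3 -m handwheel '[[0.3,-0.055,0.089,0,0],[0.3,-0.104,0.154,0,0],[0.3,-0.104,0.154,0,0],[0.3,-0.104,0.154,0,0],[0.3,-0.104,0.154,0,0]]'; python3 -m handwheel '[[0.3,-0.104,0.152,0.005,0],[0.3,0,0,0,0],[0.3,0,0,0,0],[0.3,0,0,0,0]]'; python3 go.py wd .0105
```

```text
clock: 27.05
tcp_pos: [0.4596, -0.0237, 0.12]
ee_rot: [-3.104, -0.48, 0.004]
wrist_force: [0.8, 1.1, 0.2]
grip_width: 0.648
grip_force: 0.0
clock: 27.55
tcp_pos: [0.448, -0.065, 0.1195]
ee_rot: [-3.103, -0.484, 0.0]
wrist_force: [0.2, 0.2, -0.2]
grip_width: 0.649
grip_force: 0.0
t 27.55 tcp [ 0.448  -0.065   0.1195] units [-0.003 -0.003  0.436] rows>= 1.7441696302648972 tilt 0.04 yaw 17.7 F [ 0.2  0.2 -0.2] w 0.649 gf 0.0
```

```bash
python3 -m handwheel '[[0.3,-0.002,0.002,0.15,0],[0.3,0,0,0.15,0],[0.3,0,0,0.1,0],[0.3,0,0,0.037,0],[0.3,0,0,0,0]]' 35;  python3 -m handwheel '[[-1,0,0,0,0],[-1,0,0,0,0],[-1,0,0,0,0],[-1,0,0,0,0],[-1,0,0,0,0]]'; python3 -m handwheel '[[-1,0,0,0,0]]'; python3 go.py wd .0105; python3 -m handwheel '[[-1,0,0,-0.1,0],[-1,0,0,-0.15,0],[-1,0,0,-0.18,0],[-1,0,0,0,0],[-1,0,0,0,0]]'; python3 go.py gd .12
```

```text
clock: 28.18
tcp_pos: [0.4476, -0.0663, 0.0104]
ee_rot: [-3.104, -0.482, 0.001]
wrist_force: [0.1, 0.6, 0.4]
grip_width: 0.649
grip_force: 0.0
clock: 28.8
tcp_pos: [0.4482, -0.0671, 0.0116]
ee_rot: [3.104, 0.48, 0.003]
wrist_force: [-1.0, 0.2, 6.1]
grip_width: 0.211
grip_force: 34.2
clock: 28.92
tcp_pos: [0.4482, -0.0671, 0.0116]
ee_rot: [3.104, 0.48, 0.003]
wrist_force: [-1.4, -0.6, 6.5]
grip_width: 0.218
grip_force: 34.2
t 28.93 tcp [ 0.4482 -0.0671  0.0116] units [-0.002 -0.011  0.004] rows>= 0.04808969244909238 tilt 0.12 yaw 17.6 F [-1.4 -0.6  6.5] w 0.218 gf 34.2
clock: 29.55
tcp_pos: [0.4468, -0.0672, 0.1177]
ee_rot: [3.105, 0.48, -0.001]
wrist_force: [0.1, -0.6, -1.1]
grip_width: 0.217
grip_force: 34.5
t 29.55 tcp [ 0.4468 -0.0672  0.1177] units [ 0.586 -0.577 -0.009] rows>= 3.2906477735431023 tilt 0.04 yaw 17.6 F [ 0.1 -0.6 -1.1] w 0.217 gf 34.5
```

```bash
python3 -m handwheel '[[-1,0.062,-0.06,0,0],[-1,0.131,-0.129,0,0],[-1,0.131,-0.129,0,0],[-1,0.131,-0.129,0,0],[-1,0.131,-0.13,0,0]]'; python3 -m handwheel '[[-1,0,0,0,0],[-1,0,0,0,0],[-1,0,0,0,0]]'; python3 go.py gd .05
```

```text
clock: 30.18
tcp_pos: [0.5429, 0.1156, 0.116]
ee_rot: [3.104, 0.48, -0.006]
wrist_force: [0.2, -0.9, -0.9]
grip_width: 0.216
grip_force: 34.5
clock: 30.55
tcp_pos: [0.5426, 0.113, 0.1172]
ee_rot: [3.104, 0.477, -0.003]
wrist_force: [-0.4, 0.8, -0.3]
grip_width: 0.211
grip_force: 34.5
t 30.55 tcp [0.5426 0.113  0.1172] units [ 0.004 -0.006  0.269] rows>= 1.0752076846366696 tilt 0.13 yaw 17.5 F [-0.4  0.8 -0.3] w 0.211 gf 34.5
```

```bash
python3 -m handwheel '[[-1,0,0,0.1,0],[-1,0,0,0.1,0],[-1,0,0,0.07,0],[-1,0,0,0,0],[-1,0,0,0,0]]'; python3 go.py gd .0215
```

```text
clock: 31.18
tcp_pos: [0.5441, 0.1147, 0.0512]
ee_rot: [-3.105, -0.479, -0.002]
wrist_force: [0.1, -0.3, 0.4]
grip_width: 0.212
grip_force: 34.5
t 31.18 tcp [0.5441 0.1147 0.0512] units [-0.004 -0.001  0.119] rows>= 0.4759306217795532 tilt 0.07 yaw 17.6 F [ 0.1 -0.3  0.4] w 0.212 gf 34.5
```

```bash
python3 -m handwheel '[[-1,-0.002,0,0.05,0],[-1,0,0,0.04,0],[-1,0,0,0.02,0],[-1,0,0,0.006,0],[-1,0,0,0,0]]'; python3 -m handwheel '[[-1,0,0,0,0]]'; python3 -m handwheel '[[-1,0,0,0.005,0],[-1,0,0,0,0],[-1,0,0,0,0]]'; python3 -m handwheel '[[-1,0,0,0.003,0],[-1,0,0,0,0],[-1,0,0,0,0]]'; python3 go.py gd .0196
```

```text
clock: 31.8
tcp_pos: [0.5431, 0.1147, 0.0215]
ee_rot: [3.105, 0.48, 0.0]
wrist_force: [-0.7, 0.8, -1.1]
grip_width: 0.213
grip_force: 34.5
clock: 31.92
tcp_pos: [0.5433, 0.1147, 0.0218]
ee_rot: [3.105, 0.48, 0.001]
wrist_force: [0.3, 0.1, -1.1]
grip_width: 0.214
grip_force: 34.5
clock: 32.3
tcp_pos: [0.5431, 0.1146, 0.0204]
ee_rot: [3.105, 0.48, 0.0]
wrist_force: [0.2, -0.0, -2.4]
grip_width: 0.219
grip_force: 34.5
clock: 32.67
tcp_pos: [0.5431, 0.1146, 0.0197]
ee_rot: [3.105, 0.48, 0.0]
wrist_force: [-0.2, 0.8, 1.1]
grip_width: 0.215
grip_force: 34.7
t 32.67 tcp [0.5431 0.1146 0.0197] units [-0. -0.  0.] rows>= 0.0019868691510538873 tilt 0.01 yaw 17.6 F [-0.2  0.8  1.1] w 0.215 gf 34.7
```

```bash
python3 -m handwheel '[[-1,0,0,0.003,0],[-1,0,0,0,0],[-1,0,0,0,0]]'; python3 -m handwheel '[[-0.2,0,0,0,0],[-0.2,0,0,0,0],[-0.2,0,0,0,0],[-0.2,0,0,0,0]]'; python3 -m handwheel '[[-0.2,0,0,-0.06,0],[-0.2,0,0,-0.15,0],[-0.2,0,0,-0.2,0],[-0.2,-0.1,0.15,-0.1,0],[-0.2,-0.15,0.15,0,0]]'; python3 -m handwheel '[[0,-0.15,0.15,0,0],[0,-0.1,0.1,0,0],[0,0,0,0,0],[0,0,0,0,0]]'; python3 - <<'E'
from h import *
s=cam("side"); t=cam("top")
a=cv2.resize(s["color"][90:300,180:360],None,fx=2.2,fy=2.2,interpolation=cv2.INTER_CUBIC); b=cv2.resize(t["color"][110:250,150:410],None,fx=1.5,fy=1.5)
im=np.zeros((a.shape[0],a.shape[1]+b.shape[1],3),np.uint8); im[:,:a.shape[1]]=a; im[:b.shape[0],a.shape[1]:]=b
c=cv2.resize(t["color"][118:198,160:250],None,fx=3,fy=3,interpolation=cv2.INTER_CUBIC); im[220:460,400:670]=c
cv2.imwrite("pics/final.png",im)
E
```

```text
clock: 33.05
tcp_pos: [0.5432, 0.1147, 0.0196]
ee_rot: [3.104, 0.48, 0.001]
wrist_force: [-1.5, -0.6, 7.1]
grip_width: 0.215
grip_force: 35.3
clock: 33.55
tcp_pos: [0.543, 0.1146, 0.0187]
ee_rot: [3.105, 0.48, -0.0]
wrist_force: [0.2, 0.8, 0.6]
grip_width: 0.399
grip_force: 0.0
clock: 34.17
tcp_pos: [0.5084, 0.0241, 0.1499]
ee_rot: [3.104, 0.483, 0.012]
wrist_force: [0.5, -0.5, -0.3]
grip_width: 0.402
grip_force: 0.0
clock: 34.67
tcp_pos: [0.4661, -0.0536, 0.1472]
ee_rot: [3.105, 0.481, 0.003]
wrist_force: [1.0, 0.0, 0.2]
grip_width: 0.498
grip_force: 0.0
```

View pics/final.png

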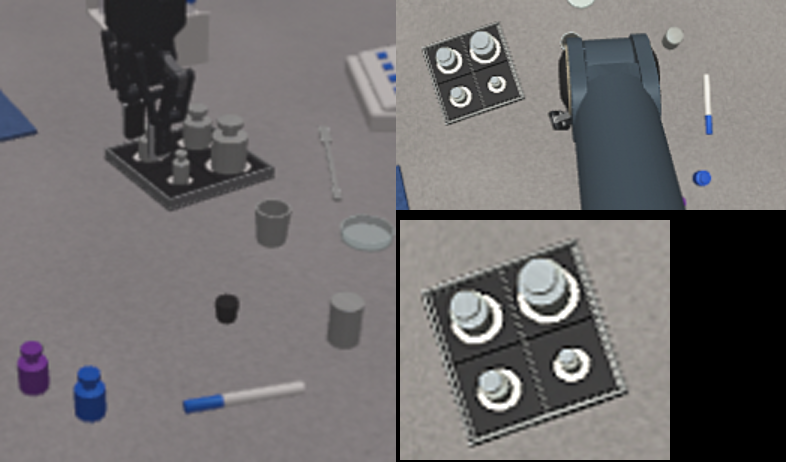

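All four weights stand upright in their own pockets, in the top crop at ≈ (548,290) a, (475,317) b, (497,388) c and (571,364) d. The plug (345,320), crucible (272,222) and look-alikes stand where they were, and the gripper touches nothing.

```bash
python3 -c "
from rig import env
print(env.sign_off())"
```

```text
the job is handed in; nothing more can be done
None
```

All four weights stand upright in their matching pockets, set down at contact; the plug, crucible and look-alikes were not touched, and the job was handed in at about 35 s of the 109 s allowed.

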